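# Set up the folding bottle rack, scrub the bottle, load the rack

### The job

Snap both folded end rails of the bottle drying rack up into their open position first, then take the bottle brush out of its caddy, scrub the open bottle body on the orange trivet with three full up-and-down strokes from its mouth to its bottom, and put the brush back in the caddy so that it hangs there by its guard. Stand the bottle body and every small washed part in front of the rack (tubs and domed caps, as many as there are) upright, just as they stand now, side by side on the tray of the rack, both rails still up. Leave everything else where it is.

Things in the scene. Friction and masses are not known exactly. Their poses are not given: they have to be found in the camera images.
- rack: white drip tray of a fold-flat bottle rack, fixed: 145 (x) x 400 (y) mm, flat ribbed deck 14 mm above the counter, lip 4 mm wide all round, its top 22 mm up; grey posts 54 mm high at x = +-64, y = +-193 mm carry two steel wire end rails. Origin: centre of its underside; z up, y along its length. Usable deck: x = -68..68, y = -180..180 mm once the rails are open.
- rail_left (a joint): left end rail's over-centre hinge: 0 = folded flat over the tray, 1.92 = open, leaning 20 degrees outward past upright. A toggle spring drives it away from the middle (0.96), 0.19 N m at either end: lifting the folded bar takes about 3 N; past about 1.2 it snaps open by itself and stays. Axis: along the rack's x through point rail_left_hinge.
- rail_right (a joint): right end rail's over-centre hinge: 0 = folded flat over the tray, 1.92 = open, leaning 20 degrees outward past upright. A toggle spring drives it away from the middle (0.96), 0.19 N m at either end: lifting the folded bar takes about 3 N; past about 1.2 it snaps open by itself and stays. Axis: along the rack's x through point rail_right_hinge.
- rail_left_bar (a point): middle of the free bar of the left (+y) end rail: a green round grip sleeve 12 mm in diameter and 104 mm long, parallel to the rack's x axis and to the hinge, 112 mm from the hinge. Folded, it is 46 mm above the counter (32 mm above the deck), 81 mm from the rack's centre. Behind it, towards the hinge, the frame is an open window for 65 mm and 105 mm wide.
- rail_right_bar (a point): the same on the right (-y) end rail
- rail_left_hinge (a point): middle of the left rail's hinge axis, at x = 0, y = 193, z = 46 mm of the rack
- rail_right_hinge (a point): middle of the right rail's hinge axis, at x = 0, y = -193, z = 46 mm of the rack
- trivet: orange round silicone trivet, 150 mm across, 6 mm thick, fixed; origin at the centre of its underside
- bottle: clear body of a vented feeding bottle, loose, its bottom and cap taken off: a straight tube open at both ends, 62 mm outside (60 at the mouth), wall 3.5 mm, 100 mm high, 70 g, standing on the trivet. Origin: centre of its underside; z along its axis, upward.
- caddy: blue ceramic brush caddy, fixed: round pot 68 mm outside, 58 mm inside, 122 mm high, floor 6 mm; origin at the centre of its underside
- brush: bottle brush, loose, 90 g, 206 mm long, hanging upright in the caddy. From the tip up: bristle head 38 mm across, 66 long; thin stem; blue splash guard 68 across, 4 thick, its underside 112 above the tip; white round handle 18 across, 90 long. Origin: the tip; z towards the handle. Put away, its guard lies on the caddy's rim and its origin is 10 mm above the caddy's origin.
- brush_tip (a point): tip of the bristle head, lowest point of the brush
- brush_handle (a point): point to grip, on the axis of the handle, 165 mm above the tip
- tub1: mint portion tub, loose, mouth down: 59 mm across, 45 mm high, 50 g; may be absent. Origin: centre of its underside; z up
- tub2: peach portion tub, loose, mouth down: 59 mm across, 45 mm high, 50 g; may be absent. Origin: centre of its underside; z up
- cap1: light blue domed bottle cap, loose, dome up: 51 mm across, straight for 34 mm, 58 mm high, 45 g; may be absent. Origin: centre of its underside; z up
- cap2: pink domed bottle cap, loose, dome up: 51 mm across, straight for 34 mm, 58 mm high, 45 g; may be absent. Origin: centre of its underside; z up
- dispenser: bystander: white formula dispenser with three tiers and a spout, 104 mm across, 180 mm high; origin at the centre of its underside
- pan_lid: bystander: steel saucepan lid, 160 mm across, 42 mm high with its black knob; origin at the centre of its underside
- full_bottle: bystander: closed bottle with a blue collar and domed cap, 66 mm across, 180 mm high; origin at the centre of its underside
- scoop: bystander: yellow scoop, 100 mm long, 24 mm high; origin under the middle of its bowl
- timer: bystander: red kitchen timer, 66 mm across, 50 mm high; origin at the centre of its underside
Mind the look-alikes: they are no part of the job. What is shaped like the tub2 but black or yellow is not meant.

How it is judged (in metres and radians):
On the way, in this order (a step that is already met when the one before it is completed fails the run):
1. both end rails of the rack are snapped up and stay up (value of joint each of rail_left, rail_right above 1.8 rad), for 0.3 s.
2. first stroke: the brush is down at the bottom inside the bottle body (horizontal distance between brush_tip and bottle below 0.026 m and z of brush_tip in the frame of bottle between -0.015 and 0.025 m), for 0.05 s.
3. first stroke: the brush is drawn up again to the bottle's upper part (horizontal distance between brush_tip and bottle below 0.026 m and z of brush_tip in the frame of bottle between 0.06 and 0.12 m), for 0.05 s.
4. second stroke: the brush is down at the bottom inside the bottle body (all of step 2), for 0.05 s.
5. second stroke: the brush is drawn up again to the bottle's upper part (all of step 3), for 0.05 s.
6. third stroke: the brush is down at the bottom inside the bottle body (all of step 4), for 0.05 s.
7. third stroke: the brush is drawn up again to the bottle's upper part (all of step 5), for 0.05 s.
At the end, for the whole second after the job is handed in: Both rails open (over 1.8 rad). Bottle body and every tub and cap present stand on the tray: underside within 6 mm of the deck, tilt under 7 degrees, at rest. Brush hangs in the caddy: tilt under 7 degrees, guard within 6 mm of the rim, axis within 15 mm of the caddy's (all of step 1 and z of bottle in the frame of rack between 0.008 and 0.02 m and x of bottle in the frame of rack between -0.065 and 0.065 m and y of bottle in the frame of rack between -0.185 and 0.185 m and angle between each of bottle, tub1, tub2, cap1, cap2, brush's own z axis and vertical below 0.12 rad and linear speed of each of bottle, tub1, tub2, cap1, cap2, brush below 0.03 m/s and z of tub1 in the frame of rack between 0.008 and 0.02 m and x of tub1 in the frame of rack between -0.065 and 0.065 m and y of tub1 in the frame of rack between -0.185 and 0.185 m and z of tub2 in the frame of rack between 0.008 and 0.02 m and x of tub2 in the frame of rack between -0.065 and 0.065 m and y of tub2 in the frame of rack between -0.185 and 0.185 m and z of cap1 in the frame of rack between 0.008 and 0.02 m and x of cap1 in the frame of rack between -0.065 and 0.065 m and y of cap1 in the frame of rack between -0.185 and 0.185 m and z of cap2 in the frame of rack between 0.008 and 0.02 m and x of cap2 in the frame of rack between -0.065 and 0.065 m and y of cap2 in the frame of rack between -0.185 and 0.185 m and horizontal distance between brush and caddy below 0.015 m and z of brush in the frame of caddy between 0.004 and 0.016 m); the robot touches nothing.
It fails at once if a bystander (dispenser, saucepan lid, closed bottle, scoop or timer) is moved by more than 3 cm (distance of any of dispenser, pan_lid, full_bottle, scoop, timer from where it was at the start of the episode above 0.03 m).
Of tub1, tub2, cap1, cap2 only 2 to 4 are there at a start; the rules pass over those that are not, and their reading is None.
At some moment in a run one of tub1, tub2, cap1, cap2 may be knocked a few centimetres aside while the robot is not near it.
It also fails if it takes over 210 s, if anything falls off the work surface, if the arm or the gripper's body presses on something with over 40 N, if the wrist force passes 120 N, or if a joint passes its speed limit or range.

### The arm

A 6-joint arm with a two-finger parallel gripper is mounted at the origin on the work surface. World frame = base frame: x ahead of the robot, y to its left, z up, the work surface at z = 0. Lengths are in m, angles in degrees, forces in N, time in s.
With the tool pointing down it reaches from about 0.275 to 0.975 m from the base axis. Payload 8.4 kg.
Tool frame: the origin (TCP) lies between the finger pads; the fingertips stand 11 mm ahead of it and the grasp point (between the pads) lies 8 mm behind it; z points along the fingers, y is the line along which they close (so a half turn about z gives the same grasp; the last joint's range is limited). The gripper opens to 92 mm and grips with 3 to 60 N. Pads are 20 mm wide; open, the fingers measure 128 mm over their backs; the gripper's body (75 mm by 189 mm) begins 69 mm behind the grasp point.
Start: joints at [72.17, 20.225, 93.587, -0, 66.188, -0.138], TCP at [0.19, 0.595, 0.226] pointing down, gripper open.
Joint ranges: [-150.9, 150.9], [-52.94, 120.26], [3.33, 152.33], [-74.26, 254.26], [0, 154.13], [-172.89, 172.89]. Speed limits (degrees/s): [127.2, 127.2, 159.86, 180, 180, 180].

### API

Orientations are given as a 3x3 rotation matrix whose columns are the frame's x, y, z axes.
In Python, from workcell import ctrl gives the robot as it stands. Calls block until the motion is done:
- ctrl.move_ptp(position, orientation): joint-space move of the TCP to a pose.
- ctrl.move_linear(position, frame=None, velocity=0.15, force_limit=None): straight line of the TCP; frame=None keeps the orientation; velocity is the mean speed in m/s. With force_limit (N) it stops when the force on the tool has changed by that much, and returns True; else False.
- ctrl.movej(angles): joint-space move.
- ctrl.set_gripper(opening): finger opening in m; the grip force is fixed at half the most; returns when the fingers have stopped.
- ctrl.pause(seconds).
- ctrl.ik(position, orientation): joint angles nearest the present ones, or None.
- ctrl.get_obs(): the state.
- ctrl.read_camera(name): name is "scene" or "top" or "wrist"; returns the picture (420x560x3 uint8, blue, green, red); there is no depth.
- ctrl.camera_params(name): a dict with "intrinsics" (3x3 intrinsics, pixels), "view" (4x4, takes a point from world to camera coordinates). Camera axes: x right, y down, z forward; pixel columns grow to the right and rows downward; lengths in m; the calibration is good to about 2 mm. A picture is of the moment at which its call begins: read the wrist's pose just before it. camera_params takes no time and is no camera call; for the wrist camera it gives the pose at the moment of the call.
A pose or a line that the arm cannot do raises ctrl.PlanningError and nothing moves.
- ctrl.finish_job(): hands the job in; it is judged then, once.
The state is a dict: "t": time; "joints": joint angles; "qvel": joint speeds; "effort": joint torques, N m; "position": TCP position; "tool_rot": TCP orientation; "wrist_force": force on the tool from outside, world axes, zero at the start; "wrist_torque": the same for the moment, N m; "grip_width": finger opening in m; "grasp_force": force on a finger pad.
Only numpy, scipy, OpenCV 4.12 (cv2) and the standard library are available. Lean on these libraries where they do the work, as an engineer would, in place of code of your own. Each camera call takes 0.05 s, during which the arm holds its last target. There are 200 camera calls.

## Working session

There is one attempt and no reset: what is moved stays moved. The work goes in short steps, each a Python script; the robot and the scene stay as the last script left them, time stands still between calls to the robot, and variables do not carry over. Pictures are saved under pics/ and viewed, at most 14 in all, crops included, and the job is handed in when it is done.

```bash
ls; mkdir -p pics; python3 - <<'E'
from workcell import ctrl
import cv2,numpy as np
for n in("scene","top"):
    cv2.imwrite(f"pics/{n}0.png",ctrl.read_camera(n))
    p=ctrl.camera_params(n);print(n,np.round(p["intrinsics"],1).tolist(),np.round(p["view"],3).tolist())
o=ctrl.get_obs();print(o)
E
```

```text
pics
scene [[474.3, 0.0, 278.8], [0.0, 474.3, 210.2], [0.0, 0.0, 1.0]] [[-0.636, 0.772, 0.001, 0.331], [0.401, 0.331, -0.854, -0.082], [-0.66, -0.543, -0.52, 1.906], [0.0, 0.0, 0.0, 1.0]]
top [[536.9, 0.0, 269.1], [0.0, 536.9, 209.4], [0.0, 0.0, 1.0]] [[-0.024, -1.0, 0.005, 0.008], [-0.998, 0.024, -0.05, 0.483], [0.05, -0.006, -0.999, 1.52], [0.0, 0.0, 0.0, 1.0]]
{'t': 0.1, 'joints': array([ 7.21699659e+01,  2.02577308e+01,  9.36251156e+01,  1.14591073e-03,
        6.61899637e+01, -1.36076608e-01]), 'qvel': array([ 0.1367745 , -0.16691396, -0.11717428,  0.08995227,  0.0395972 ,
       -0.04758815]), 'effort': array([-2.15845357e-03, -5.94905162e+01, -3.34935629e+01,  6.97665056e-02,
        1.83290604e-02, -4.48370054e-05]), 'position': array([0.18979942, 0.59501271, 0.22494511]), 'tool_rot': array([[-9.52691078e-01,  3.03940036e-01, -4.06522654e-04],
       [ 3.03940307e-01,  9.52690317e-01, -1.20413474e-03],
       [ 2.13054413e-05, -1.27072704e-03, -9.99999192e-01]]), 'wrist_force': array([0.85818183, 0.73660043, 0.6041752 ]), 'wrist_torque': array([ 0.0666058 , -0.01291761, -0.05778589]), 'grasp_force': 0.0, 'grip_width': 0.09197988222415594}
```

View pics/scene0.png

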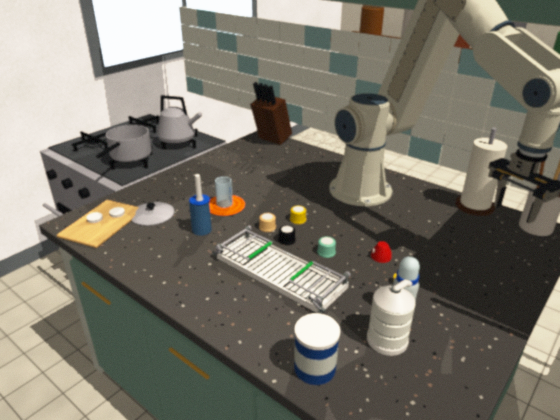

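View pics/top0.png

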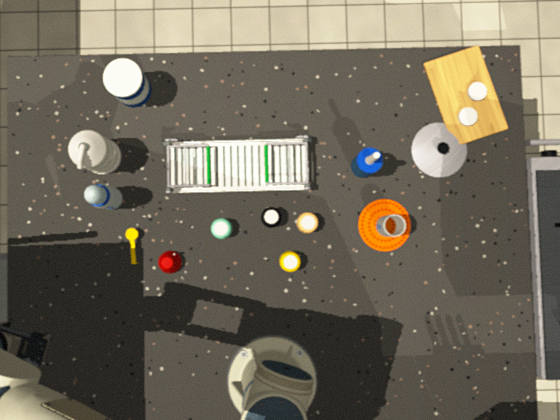

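Candidates in the top view:
- tub1 is the mint piece at (221,228) and tub2 the peach one at (308,222).
- The look-alikes to leave are black (271,216) and yellow (290,261). The red one (170,262) is the timer.
- The light-blue dome at (97,195) belongs to the closed bottle. I see no loose caps.
- The open bottle is on the trivet at (392,226), the brush handle at (373,157), and the green rail bars at (208,166) and (267,164).

Next I'll take close wrist views.

```bash
cat > h.py <<'E'
from workcell import ctrl
import cv2,numpy as np
def R(a):  # tool down, finger closing axis y at angle a (deg) from world x
    a=np.radians(a);y=np.array([np.cos(a),np.sin(a),0]);z=np.array([0,0,-1.]);return np.column_stack([np.cross(y,z),y,z])
def snap(n,f=None):
    p=ctrl.camera_params(n);im=ctrl.read_camera(n)
    if f:cv2.imwrite(f"pics/{f}.png",im)
    return im,p
def ray(p,px):
    V=np.asarray(p["view"]);K=np.asarray(p["intrinsics"]);d=V[:3,:3].T@np.linalg.solve(K,[px[0],px[1],1.]);return -V[:3,:3].T@V[:3,3],d/np.linalg.norm(d)
def onz(p,px,z):
    c,d=ray(p,px);return c+d*(z-c[2])/d[2]
def tri(*obs):
    A=np.zeros((3,3));b=np.zeros(3)
    for p,px in obs:
        c,d=ray(p,px);M=np.eye(3)-np.outer(d,d);A+=M;b+=M@c
    return np.linalg.solve(A,b)
def proj(p,X):
    V=np.asarray(p["view"]);q=np.asarray(p["intrinsics"])@(V[:3,:3]@np.asarray(X)+V[:3,3]);return q[:2]/q[2]
def blobs(im,lo,hi,amin=60):
    m=cv2.inRange(cv2.cvtColor(im,cv2.COLOR_BGR2HSV),np.array(lo),np.array(hi))
    cs,_=cv2.findContours(m,cv2.RETR_EXTERNAL,cv2.CHAIN_APPROX_NONE)
    return sorted([c for c in cs if cv2.contourArea(c)>amin],key=cv2.contourArea,reverse=True)
def say():
    o=ctrl.get_obs();print(round(o["t"],1),np.round(o["position"],4),"w",round(o["grip_width"],4),"F",np.round(o["wrist_force"],1),"g",round(o["grasp_force"],1))
E
python3 - <<'E'
from h import *
p=ctrl.camera_params("top");[print(q,onz(p,q,0.03).round(3)) for q in[(238,166),(221,228),(308,222),(370,160),(392,226),(208,166),(267,164)]]
for i,(pos) in enumerate([(0.5,0.09,0.45),(0.45,-0.02,0.45),(0.48,-0.28,0.45),(0.42,-0.2,0.45)]):
    ctrl.move_ptp(pos,R(90) );ctrl.pause(.3)
    im,p=snap("wrist",f"w{i}");np.savez(f"pics/w{i}.npz",im=im,view=p["view"],intrinsics=p["intrinsics"])
    print(ray(p,(280,210)))
say()
E
cd pics; python3 -c "
import cv2,numpy as np
a=[cv2.imread(f'w{i}.png') for i in range(4)]
cv2.imwrite('wm.png',cv2.resize(np.vstack([np.hstack(a[:2]),np.hstack(a[2:])]),(800,600)))"
```

```text
(238, 166) [0.607 0.081 0.03 ]
(221, 228) [0.433 0.133 0.03 ]
(308, 222) [ 0.444 -0.112  0.03 ]
(370, 160) [ 0.615 -0.293  0.03 ]
(392, 226) [ 0.427 -0.349  0.03 ]
(208, 166) [0.609 0.166 0.03 ]
(267, 164) [ 0.611 -0.001  0.03 ]
(array([0.42306935, 0.0905321 , 0.60963995]), array([ 2.92730521e-01,  9.22264355e-04, -9.56194536e-01]))
(array([ 0.37346042, -0.01916247,  0.60959974]), array([ 0.29257714,  0.00129157, -0.95624105]))
(array([ 0.40322527, -0.27889357,  0.61003595]), array([ 0.29341938,  0.00104844, -0.95598325]))
(array([ 0.3435559 , -0.20026765,  0.6094587 ]), array([ 2.92338886e-01,  8.95696307e-04, -9.56314370e-01]))
5.8 [ 0.4203 -0.2005  0.4496] w 0.0921 F [ 0.1 -0.5 -0. ] g 0.0
```

View pics/wm.png

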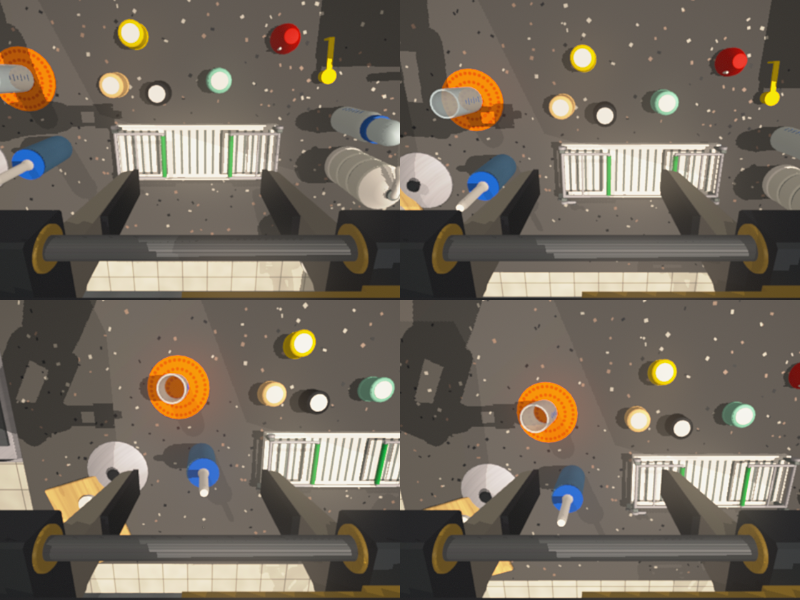

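The mosaic shows all four wrist views clearly. In w2 (panel pixels) the bottle mouth is at (171,389), the guard at (203,468), the peach tub at (272,394) and the mint one at (378,390). Black (318,402) and yellow (300,344) are decoys. Next I'll measure by colour mask and triangulation.

```bash
cat > meas.py <<'E'
from h import *
W=[dict(np.load(f"pics/w{i}.npz")) for i in range(4)]
W.append(dict(im=cv2.imread("pics/top0.png"),**ctrl.camera_params("top")))
def near(cs,q,p,z=0.03):
    best=None
    for c in cs:
        m=c.reshape(-1,2);(u,v),r=cv2.minEnclosingCircle(c);X=onz(p,(u,v),z)
        d=np.linalg.norm(X[:2]-q)
        if d<0.06 and u>8 and v<290 and(best is None or d<best[0]):best=(d,(u,v),r,c)
    return best
def run(name,lo,hi,q,z,views):
    ob=[]
    for i in views:
        b=near(blobs(W[i]["im"],lo,hi,15),np.array(q),W[i],z)
        if b: ob.append((W[i],b[1]));print(" ",name,i,np.round(b[1],1),round(b[2],1),cv2.contourArea(b[3]),onz(W[i],b[1],z).round(4))
    if len(ob)>1:print(name,tri(*ob).round(4))
for i in (0,2):
  for n,q,z in(("mint",(.433,.133),.045),("peach",(.444,-.112),.045),("guard",(.6,-.28),.125),("bot",(.43,-.33),.1)):
    u,v=proj(W[i],(*q,z)).astype(int)
    if 3<u<550 and 3<v<410:print(i,n,u,v,cv2.cvtColor(W[i]["im"],cv2.COLOR_BGR2HSV)[v-12:v+13:6,u-12:u+13:6].tolist())
run("barL",(45,120,50),(75,255,255),(.609,.166),.046,[0,2,3,4])
run("barR",(45,120,50),(75,255,255),(.611,-.001),.046,[0,1,2,3,4])
run("guard",(100,150,140),(125,255,255),(.60,-.28),.126,[0,1,2,3,4])
run("trivet",(5,180,120),(15,255,255),(.43,-.33),.006,[1,2,3,4])
E
python3 meas.py
```

```text
0 mint 306 112 [[[68, 56, 122], [70, 66, 216], [52, 29, 225], [70, 57, 223], [67, 62, 201]], [[70, 68, 207], [19, 20, 243], [20, 19, 242], [20, 19, 242], [62, 31, 233]], [[66, 56, 210], [20, 19, 242], [18, 19, 242], [20, 19, 242], [20, 21, 243]], [[69, 72, 203], [21, 20, 242], [20, 19, 242], [21, 20, 242], [52, 28, 229]], [[68, 62, 152], [66, 58, 211], [20, 21, 241], [38, 28, 226], [68, 64, 211]]]
0 peach 153 119 [[[16, 95, 102], [20, 128, 238], [20, 67, 240], [22, 114, 242], [21, 123, 241]], [[19, 130, 237], [20, 21, 240], [19, 22, 240], [19, 22, 240], [22, 97, 243]], [[20, 127, 237], [19, 22, 240], [20, 21, 240], [20, 22, 240], [18, 21, 240]], [[17, 137, 223], [19, 20, 240], [18, 21, 240], [20, 22, 240], [19, 37, 237]], [[15, 40, 90], [19, 130, 237], [20, 52, 239], [20, 60, 240], [21, 122, 240]]]
0 guard 33 228 [[[108, 208, 205], [107, 215, 205], [107, 215, 204], [107, 215, 204], [107, 216, 204]], [[108, 214, 204], [107, 214, 205], [107, 216, 205], [110, 180, 204], [107, 216, 204]], [[108, 204, 125], [111, 147, 127], [16, 40, 177], [16, 39, 210], [124, 19, 191]], [[18, 41, 182], [1
[... 2281 characters left out ...]
  barR 4 [266. 163.] 18.0 55.0 [0.6115 0.0021 0.046 ]
barR [0.6054 0.0053 0.0424]
  guard 0 [ 39.9 228.8] 24.0 946.5 [ 0.6007 -0.2696  0.126 ]
  guard 1 [116.2 259.4] 22.5 839.5 [ 0.6013 -0.271   0.126 ]
  guard 2 [284.5 240.7] 21.8 688.0 [ 0.6006 -0.2715  0.126 ]
  guard 3 [234.  277.7] 21.3 706.5 [ 0.6021 -0.272   0.126 ]
  guard 4 [369.3 159.8] 13.1 307.5 [ 0.6028 -0.272   0.126 ]
guard [ 0.6025 -0.2721  0.1235]
  trivet 1 [108.  153.5] 38.4 1575.5 [ 0.4543 -0.3216  0.006 ]
  trivet 2 [245.  121.5] 15.3 547.5 [ 0.4295 -0.3386  0.006 ]
  trivet 3 [196.  160.5] 12.6 206.0 [ 0.4362 -0.3485  0.006 ]
  trivet 4 [384.  224.5] 26.6 312.5 [ 0.4321 -0.3315  0.006 ]
trivet [ 0.44   -0.3413 -0.0173]
```

Measured so far:
- **Bars:** left at (0.611, 0.164, z 0.047), right at (0.612, 0.004).
- **Rack:** centre about (0.611, 0.084), yaw about 0.
- **Caddy:** guard at (0.602, -0.272).

Now I'll open the rails by gripping each bar and carrying it round its arc.

```bash
cat > rails.py <<'E'
from h import *
cy=0.084;x=0.611
for s in(1,-1):
    hy=cy+s*.193
    P=lambda th:np.array([x,hy-s*.112*np.cos(th),.046+.112*np.sin(th)-.008])
    b=P(0)
    ctrl.move_ptp(b+[0,0,.12],R(90));ctrl.set_gripper(.05)
    print("hit",ctrl.move_linear(b,velocity=.1,force_limit=15));ctrl.set_gripper(0.0);say()
    for th in np.linspace(0,1.88,13)[1:]:
        ctrl.move_linear(P(th),velocity=.12)
    say();ctrl.set_gripper(.06);ctrl.move_linear(P(1.88)+[0,0,.1]);say()
im,p=snap("top","top1")
cv2.imwrite("pics/rails.png",np.hstack([cv2.resize(im[110:260,140:420],(560,300)),np.zeros((300,2,3),np.uint8)]))
E
python3 rails.py
```

```text
hit False
10.4 [0.611  0.1641 0.038 ] w 0.0109 F [-0.1 -5.4  1.5] g 30.0
14.0 [0.6114 0.3118 0.1449] w 0.0111 F [2.2 2.5 3.9] g 30.0
15.7 [0.6105 0.3108 0.2437] w 0.0598 F [ 0.1  0.  -0.8] g 0.0
hit False
19.3 [0.611  0.0019 0.038 ] w 0.0111 F [ 0.2 -6.   1.2] g 30.0
22.9 [ 0.6113 -0.1434  0.1446] w 0.0111 F [-0.8 -2.2  3.4] g 30.0
24.6 [ 0.6105 -0.1429  0.2438] w 0.0598 F [-0.5  0.5 -0.8] g 0.0
```

View pics/rails.png

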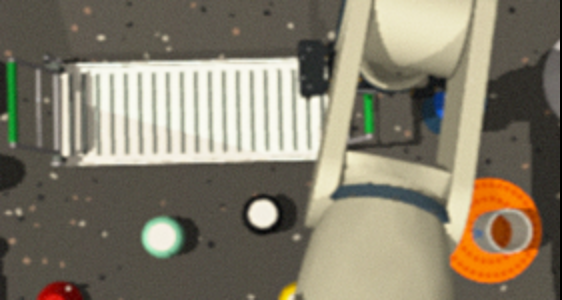

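Both rails stand open: green bars outward at crop (12,100) and (368,112), with the tubs undisturbed. Now close views of the bottle mouth.

```bash
python3 - <<'E'
from h import *
L=[]
for i,pos in enumerate([(.41,-.335,.30),(.43,-.25,.33)]):
    ctrl.move_ptp(pos,R(90));ctrl.pause(.3);im,p=snap("wrist",f"b{i}");np.savez(f"pics/b{i}.npz",im=im,view=p["view"],intrinsics=p["intrinsics"]);L.append(im)
    print(proj(p,(.43,-.335,.106)),proj(p,(.43,-.335,.006)))
cv2.imwrite("pics/bm.png",np.hstack(L)[::1,:]) if 0 else cv2.imwrite("pics/bm.png",np.hstack([l[0:300,80:480] for l in L]))
say()
E
```

```text
[278.91328438 199.4039425 ] [279.05078221 179.97209021]
[205.44033865 176.55621671] [220.11654178 162.6155057 ]
26.9 [ 0.4297 -0.2506  0.3296] w 0.0597 F [ 0.4 -0.3 -0.1] g 0.0
```

View pics/bm.png

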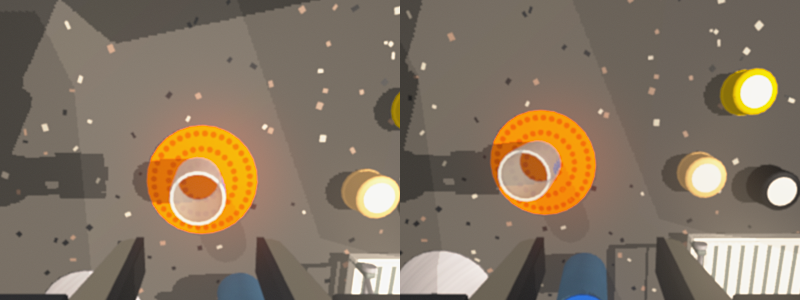

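The rim is a bright ring at full-image (277,197) in view 1 and (205,176) in view 2. I'll fit ellipses to the rim and the tub tops, then triangulate.

```bash
cat > fit.py <<'E'
from h import *
def load(n):return dict(np.load(f"pics/{n}.npz"))
def top(w,guess,lo=(0,0,215),hi=(60,50,255),r=40):
    q=proj(w,guess).astype(int);x0,y0=max(q[0]-r,0),max(q[1]-r,0)
    c=blobs(w["im"][y0:y0+2*r,x0:x0+2*r],lo,hi,40)
    if not c:return None
    c=min(c,key=lambda c:np.linalg.norm(c.reshape(-1,2).mean(0)+[x0,y0]-q)-.02*cv2.contourArea(c))
    e=cv2.fitEllipse(cv2.convexHull(c));return np.array(e[0])+[x0,y0],e[1]
def locate(ws,guess,r=40,**k):
    f=[(w,top(w,guess,r=r,**k)) for w in ws];f=[(w,t) for w,t in f if t]
    for w,t in f:
        W=np.asarray(w["view"]);d=(W[:3,:3]@np.asarray(guess)+W[:3,3])[2];print("  px",t[0].round(1),"diam mm",(np.array(t[1])*d/w["intrinsics"][0,0]*1000).round(0))
    return tri(*[(w,t[0]) for w,t in f])
E
python3 - <<'E'
from fit import *
b=[load("b0"),load("b1")];w=[load(f"w{i}") for i in range(4)]
print("bottle",locate(b,(.43,-.335,.106),r=32,lo=(0,0,200),hi=(60,70,255)))
print("peach",locate(w[:4],(.444,-.112,.045),r=25,hi=(60,40,255)))
print("mint",locate(w[:4],(.433,.133,.045),r=25,hi=(60,30,255)))
print("handle",locate(w[2:],(.602,-.272,.216),r=16,lo=(0,0,140),hi=(30,60,255)))
E
```

```text
px [278.3 195.5] diam mm [58. 65.]
  px [204.3 174.7] diam mm [58. 61.]
bottle [ 0.42693429 -0.335965    0.10548225]
  px [154.6 119.4] diam mm [35. 39.]
  px [224.3 150.5] diam mm [36. 37.]
  px [384.2 132. ] diam mm [36. 39.]
  px [334.  168.6] diam mm [36. 38.]
peach [ 0.4438375  -0.10986255  0.04631478]
  px [307.2 112.6] diam mm [39. 40.]
  px [373.6 144.1] diam mm [38. 41.]
  px [536.1 125.4] diam mm [36. 44.]
  px [481.4 162.3] diam mm [37. 43.]
mint [0.43330803 0.13437419 0.04577032]
  px [285.2 262.6] diam mm [18. 37.]
  px [227.5 304.3] diam mm [19. 38.]
handle [ 0.60066914 -0.27119652  0.20228851]
```

Located by triangulation:
- **Bottle mouth:** (0.427, -0.336, 0.1055).
- **Peach tub:** (0.444, -0.110, 0.046).
- **Mint tub:** (0.433, 0.134, 0.046).
- **Brush axis:** (0.602, -0.271).

Next is the brush: grasp, lift and look.

```bash
python3 - <<'E'
from h import *
c=np.array([.602,-.2715])
ctrl.move_ptp([*c,.30],R(90));ctrl.set_gripper(.06)
print(ctrl.move_linear([*c,.167],velocity=.1,force_limit=10));say()
ctrl.set_gripper(0.);say()
ctrl.move_linear([*c,.315],velocity=.15);say()
ctrl.move_linear([.45,-.31,.315],velocity=.2);say()
im,p=snap("wrist","br");im2,p2=snap("scene","br2")
q=proj(p,(.427,-.336,.12)).astype(int);print(q)
cv2.imwrite("pics/brm.png",np.hstack([im[60:360,80:480],cv2.resize(im2[130:280,130:330],(400,300))]))
E
```

```text
False
29.3 [ 0.6024 -0.2717  0.1677] w 0.06 F [0.3 0.1 0.7] g 0.0
30.0 [ 0.602  -0.2715  0.1669] w 0.0176 F [-0.3  0.5  0.3] g 30.0
31.1 [ 0.6015 -0.2713  0.3138] w 0.0173 F [-0.2 -0.2 -1.4] g 30.0
32.1 [ 0.4509 -0.31    0.315 ] w 0.0179 F [-0.5 -1.  -1. ] g 30.0
[254 158]
```

View pics/brm.png

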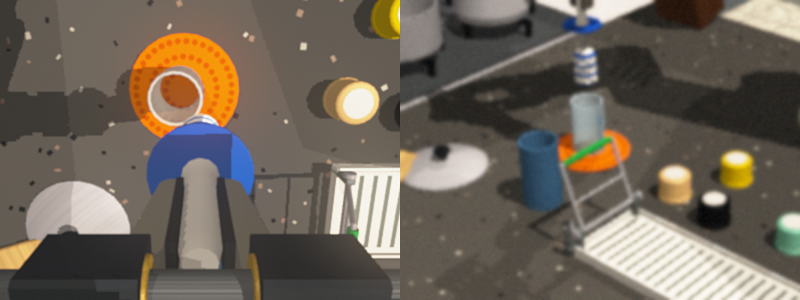

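The brush is held out of the caddy, with the guard at crop (200,160) and the head in the scene crop at (585,65). I'll check its tilt numerically before inserting it.

```bash
python3 - <<'E'
from h import *
p=ctrl.camera_params("scene");im=cv2.imread("pics/br2.png")
T=np.array([.4509,-.31,.158])
for z in(0,.033,.066,.112,.116):print(z,proj(p,T+[0,0,z]).round(1))
h=cv2.cvtColor(im,cv2.COLOR_BGR2HSV)
for c in blobs(im,(100,120,40),(125,255,255),20):
    print(cv2.boundingRect(c),cv2.contourArea(c))
c=im[125:180,395-0:450] if 0 else im[130:185,130+270:130+320]
c=im[125:180,400:445]
cv2.imwrite("pics/bz.png",cv2.resize(c,None,fx=10,fy=10,interpolation=cv2.INTER_NEAREST))
E
```

```text
0 [224.2 171.4]
0.033 [223.6 163. ]
0.066 [223.1 154.4]
0.112 [222.3 142.2]
0.116 [222.2 141.2]
(190, 196, 21, 39) 574.0
(294, 365, 41, 20) 269.5
(295, 341, 43, 18) 259.0
(211, 139, 20, 8) 63.0
```

Projected and seen positions agree within about 1 px, so the brush hangs straight. Now the three strokes.

```bash
python3 - <<'E'
from h import *
b=[.427,-.336]
ctrl.move_linear([*b,.315],velocity=.15)
print(ctrl.move_linear([*b,.243],velocity=.08,force_limit=12));say()
for i in range(3):
    print(ctrl.move_linear([*b,.171],velocity=.1,force_limit=20));ctrl.pause(.2);say()
    ctrl.move_linear([*b,.243],velocity=.1);ctrl.pause(.2);say()
ctrl.move_linear([*b,.32],velocity=.12);say()
im,p=snap("scene","sc2")
ctrl.move_linear([.602,-.2715,.32],velocity=.2)
im2,p=snap("top","t2")
cv2.imwrite("pics/scm.png",np.hstack([cv2.resize(im[110:260,130:330],(400,300)),cv2.resize(im2[120:270,300:500],(400,300))]))
E
```

```text
False
33.6 [ 0.4273 -0.3362  0.2435] w 0.0176 F [ 0.7 -0.  -0.6] g 30.0
False
34.7 [ 0.4273 -0.3362  0.1717] w 0.0177 F [-0.5  0.7 -0.3] g 30.0
35.7 [ 0.4267 -0.3358  0.2423] w 0.0176 F [ 0.7 -0.7  0.1] g 30.0
False
36.8 [ 0.4273 -0.3363  0.1717] w 0.0177 F [-0.5  0.1 -1.4] g 30.0
37.9 [ 0.4267 -0.3358  0.2423] w 0.0177 F [-0.4  0.4 -0.6] g 30.0
False
38.9 [ 0.4273 -0.3363  0.1716] w 0.0177 F [-0.2 -0.4 -1.8] g 30.0
40.0 [ 0.4267 -0.3358  0.2423] w 0.0175 F [-0.4 -0.2 -1.1] g 30.0
40.8 [ 0.4267 -0.3357  0.3193] w 0.0176 F [ 0.3 -0.2 -1.3] g 30.0
```

View pics/scm.png

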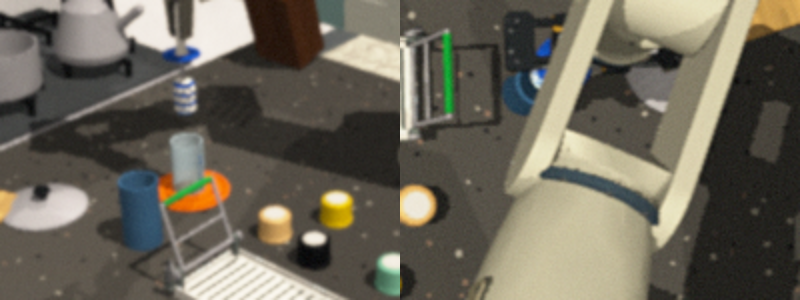

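The strokes went through freely and the bottle still stands on the trivet at left-panel (187,160). Now I'll return the brush and re-measure the bottle and tubs.

```bash
python3 - <<'E'
from fit import *
c=[.602,-.2715]
print(ctrl.move_linear([*c,.168],velocity=.1,force_limit=8));say()
ctrl.set_gripper(.05);ctrl.pause(.3);ctrl.move_linear([*c,.32],velocity=.12);say()
L=[]
for i,pos in enumerate([(.41,-.335,.30),(.43,-.25,.33),(.45,-.02,.45),(.42,.08,.45)]):
    ctrl.move_ptp(pos,R(90));ctrl.pause(.3);im,p=snap("wrist");w=dict(im=im,**p);L.append(w);np.savez(f"pics/c{i}.npz",**w)
print("bottle",locate(L[:2],(.427,-.336,.106),r=32,lo=(0,0,200),hi=(60,70,255)))
print("peach",locate(L[2:],(.444,-.11,.045),r=25,hi=(60,40,255)))
print("mint",locate(L[2:],(.433,.134,.045),r=25,hi=(60,30,255)))
cv2.imwrite("pics/cm.png",cv2.resize(np.hstack([L[1]["im"][:,:],L[3]["im"]]),(800,300)))
E
```

```text
False
43.6 [ 0.6024 -0.2717  0.1687] w 0.0175 F [ 0.   1.3 -0.9] g 30.0
46.0 [ 0.6017 -0.2713  0.319 ] w 0.0498 F [-0.  -0.5 -0.1] g 0.0
  px [278.5 194.6] diam mm [58. 66.]
  px [204. 175.] diam mm [56. 61.]
bottle [ 0.42676457 -0.33611986  0.1055493 ]
  px [209.6 175.9] diam mm [26. 33.]
  px [151.1 193.3] diam mm [27. 34.]
peach [ 0.48378014 -0.13611329  0.05451246]
  px [374.5 144.2] diam mm [38. 41.]
  px [312.9 162.2] diam mm [38. 40.]
mint [0.43314417 0.13434552 0.04613321]
```

View pics/cm.png

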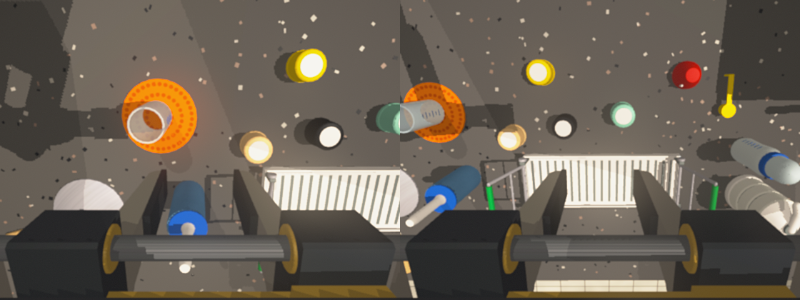

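The peach tub was knocked aside, now at right-panel (508,137). Bottle and mint are unchanged, the brush hangs in the caddy, and the rails are up. I'll re-fit peach and then move the tubs, placing at rack y +100 (mint), 0 (peach) and -100 (bottle, last).

```bash
cat > pick.py <<'E'
from fit import *
RX,RY=.611,.084
def carry(xy,zg,ry,op):
    """grasp at TCP height zg above the thing's standing plane (counter), put on deck at rack y=ry"""
    ctrl.move_ptp([*xy,.25],R(90));ctrl.set_gripper(.092)
    print("down hit",ctrl.move_linear([*xy,zg],velocity=.1,force_limit=10))
    ctrl.set_gripper(0.);say()
    ctrl.move_linear([*xy,.30],velocity=.15);say()
    ctrl.move_linear([RX,RY+ry,.30],velocity=.2)
    return
def put(ry,z,op):
    ctrl.move_linear([RX,RY+ry,z+.02],velocity=.12)
    print("touch",ctrl.move_linear([RX,RY+ry,z-.003],velocity=.03,force_limit=5));say()
    ctrl.set_gripper(op);ctrl.move_linear([RX,RY+ry,.30],velocity=.12);say()
E
python3 - <<'E'
from pick import *
L=[load("c1"),load("c2"),load("c3")]
g=np.array([.48,-.14,.045])
for _ in range(2):g=locate(L,g,r=22,hi=(60,40,255));g[2]=min(max(g[2],.04),.05)
print(g)
carry((.433,.134),.016,.10,.075);put(.10,.030,.075)
E
```

```text
px [361.8 210.8] diam mm [35. 38.]
  px [209.  178.5] diam mm [35. 37.]
  px [151.4 195.5] diam mm [34. 39.]
  px [361.8 210.8] diam mm [35. 38.]
  px [209.  178.5] diam mm [35. 37.]
  px [151.4 195.5] diam mm [34. 39.]
[ 0.48971027 -0.13908687  0.04620041]
down hit False
54.9 [0.433 0.134 0.016] w 0.0576 F [-0.7  0.6  0.9] g 30.0
56.9 [0.4326 0.1339 0.2993] w 0.0576 F [ 0.   0.1 -0.4] g 30.0
touch True
60.9 [0.6107 0.1839 0.0298] w 0.0577 F [-0.4  0.1  5.3] g 30.0
63.7 [0.6108 0.184  0.2994] w 0.075 F [0.1 0.6 0.5] g 0.0
```

```bash
python3 - <<'E'
from pick import *
carry((.490,-.139),.016,0,.075);put(0,.030,.075)
xy=(.427,-.336);off=.063   # bottle stands on trivet 6 mm up; TCP 63 mm above its bottom
carry(xy,.006+off,-.10,.08)
im,p=snap("scene");cv2.imwrite("pics/car.png",cv2.resize(im[130:330,130:420],(725,500)))
E
```

```text
down hit False
68.6 [ 0.49  -0.139  0.016] w 0.0576 F [ 0.3 -0.6  0.6] g 30.0
70.6 [ 0.4896 -0.1389  0.2993] w 0.0575 F [-0.1 -0.2 -1.2] g 30.0
touch True
74.9 [0.6108 0.084  0.0298] w 0.0575 F [-0.5 -0.1  4.3] g 30.0
77.8 [0.6108 0.084  0.2994] w 0.0751 F [-0.  -0.7 -1. ] g 0.0
down hit False
82.4 [ 0.427  -0.3361  0.0691] w 0.0593 F [-0.4 -0.1  0.7] g 30.0
84.1 [ 0.4267 -0.3357  0.2992] w 0.0595 F [-0.2  0.5 -1.1] g 30.0
```

View pics/car.png

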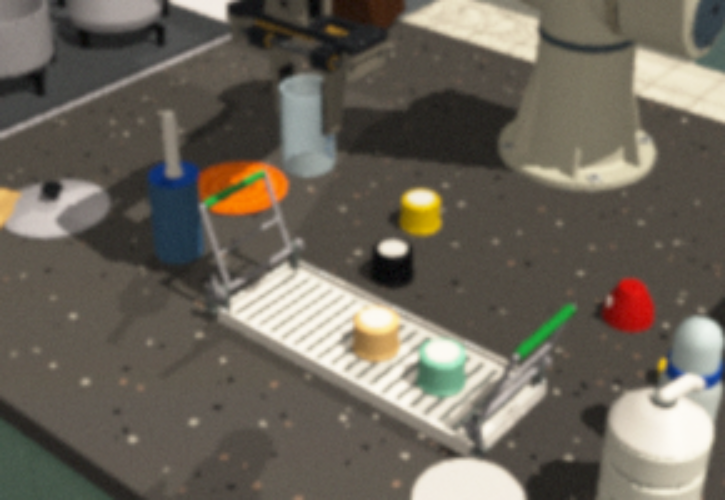

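The tubs stand on the deck (peach (376,333), mint (443,367)), the bottle hangs straight in the gripper at (308,125), and the brush is in the caddy with the rails up. Now I'll place the bottle and verify.

```bash
python3 - <<'E'
from pick import *
put(-.10,.077,.08)
ctrl.move_ptp([.45,.0,.45],R(90));ctrl.pause(.5);im,_=snap("wrist")
ctrl.move_ptp([.35,.3,.45],R(90));ctrl.pause(.5);say()
a,_=snap("scene","fin");b,_=snap("top","fint")
cv2.imwrite("pics/fm.png",np.vstack([np.hstack([cv2.resize(a[130:330,130:396],(400,300)),cv2.resize(b[90:285,150:410],(400,300))]),np.hstack([cv2.resize(im,(400,300)),np.zeros((300,400,3),np.uint8)])]))
E
```

```text
touch True
88.7 [ 0.6108 -0.016   0.0769] w 0.0595 F [-1.   0.4  6.3] g 30.0
91.2 [ 0.6107 -0.016   0.2993] w 0.08 F [ 0.3  0.5 -0.1] g 0.0
94.3 [0.3501 0.2998 0.45  ] w 0.0803 F [ 0.6 -0.2 -0.3] g 0.0
```

View pics/fm.png

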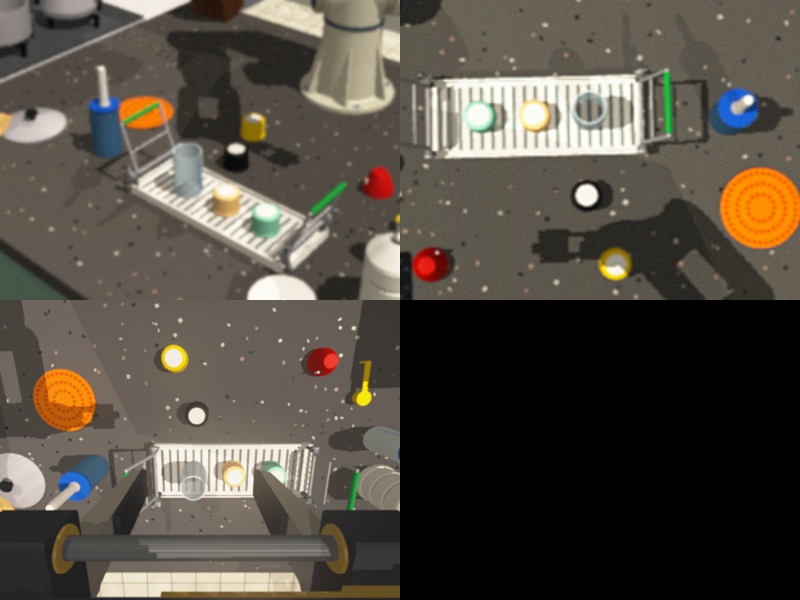

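The bottle (588,108), peach tub (534,115) and mint tub (478,115) stand in a row on the deck. Both rails are up, the brush hangs in the caddy (737,107), and the bystanders look unmoved. I'm handing it in.

```bash
python3 -c "
from workcell import ctrl
print(ctrl.finish_job())"
```

```text
the job is handed in; nothing more can be done
None
```

I've handed the job in, and no verdict came back: both rails are up, the bottle got its three strokes, the brush hangs in the caddy, and the bottle and both tubs (no caps were present) stand side by side on the tray.

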